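Find the strip that still grips

ROBOT

A 6-joint arm with a two-finger parallel gripper is mounted at the origin on a cart in front of the work surface, level with it; the furniture and walls round the work are solid. World frame = base frame: x ahead of the robot, y to its left, z up, the work surface at z = 0. Lengths are in mm, angles in rad, forces in N, time in s.
With the tool pointing down it reaches from about 400 to 925 mm from the base axis. Payload 12.5 kg.
Tool frame: the origin (TCP) lies at the centre of the arm's flange, where the gripper is bolted on; the fingertips stand 190 mm ahead of it and the grasp point (between the pads) lies 171 mm ahead of it; z points along the fingers, y is the direction in which the jaws open and shut (so a half turn about z gives the same grasp; the last joint's range is limited). The gripper opens to 95 mm and grips with 3 to 60 N. Pads are 20 mm wide; open, the fingers measure 119 mm over their backs; the gripper's body (75 mm by 180 mm) begins 59 mm behind the grasp point.
Start: joints at [1.179, 0.491, 1.559, -0, 1.092, -0.106], TCP at [176.179, 599.655, 404.761] pointing down, gripper open.
Joint ranges: [-3.1, 3.1], [-0.84, 2.19], [0.05, 2.79], [-1.13, 4.28], [0.06, 2.93], [-2.69, 2.69]. Speed limits (rad/s): [2.22, 2.22, 2.79, 3.14, 3.14, 3.14].

INTERFACE

Orientations are given as [roll, pitch, yaw] about the fixed x, y, z axes, in that order (R = Rz(yaw) Ry(pitch) Rx(roll)).
In Python, from cell import env gives the robot as it stands.
- The arm moves only by the shell command python3 -m pendant 'ROWS'. ROWS is JSON, a list of rows, each an object of numbers: "x", "y", "z": the shift along the tool's x, y, z in units of 150 mm (1.0 is 150 mm); "rx", "ry", "rz": the turn, a rotation vector about the tool's x, y, z in units of 45 degrees (1.0 is 45 degrees); "jaw": the opening, from 0 (shut) to 1 (fully open). In form: [{"x": .., "y": .., "z": .., "rx": .., "ry": .., "rz": .., "jaw": ..}, ...]. A call has 1 to 10 rows; each row is the pose to reach, as a shift and turn from the pose commanded when the call began, along the tool's axes at that moment; what a row does not reach only later rows make up. A row lasts 1/8 s, in which the tool goes at most 62.5 mm and 10.7 degrees, less where a joint would pass 70% of its speed; a pose out of reach is approached as far as the arm can. A call with a number of a shift or a turn outside -1 to 1 is refused whole. A call with a gripper value outside its range is refused whole. The fingers move at their own pace and stop on an object; the grip force is fixed at half the most. Time passes only in rows, so rows that repeat a pose let the fingers close. It gives the time, the measured TCP pose, the force and the opening at its end, in the units of the state.
- env.state(): the state, without advancing time (a new reading comes with each control period).
- env.read_camera(name): name is "side" or "top" or "wrist"; returns a dict with "img" (480x640x3 uint8, red, green, blue), "fx", "fy", "cx", "cy" (pixels), "D" ([k1, k2, p1, p2, k3] as OpenCV has them; the pictures are not rectified), "rvec" (rotation vector, rad) and "tvec" (3), from world to camera coordinates, as OpenCV has them. Camera axes: x right, y down, z forward; pixel columns grow to the right and rows downward; lengths in mm; the calibration is good to about 2 mm. A picture is of the moment at which its call begins. There is no depth.
- env.job_done(): hands the job in, once; it reports no verdict.
The state is a dict: "t": time; "joints": joint angles; "qvel": joint speeds; "tau": joint torques, N m; "eef_pos": TCP position; "tcp_rot": TCP orientation; "ft_force": force on the tool from outside, world axes, zero at the start; "moment": the same for the moment, N m; "opening": opening from 0.0 (shut) to 1.0 (fully open).
Only numpy, scipy, OpenCV 4.12 (cv2) and the standard library are available. Lean on these libraries where they do the work, as an engineer would, in place of code of your own. Each camera call takes 0.05 s, during which the arm holds its last target.

TASK

One of the three black rubber strips on the sloping rest still grips; the other two have gone slick but look the same. Take the blue test sled by its orange rib and drag it steadily lengthways with light pressure (never over 25 N) along the left strip, then the middle one, then the right one, feeling the drag, and then leave it standing squarely, centred on the middle part of the strip that grips. Never let it slide down against the front lip, and leave the other things on the bench alone.

Things in the scene. Friction and masses are not known exactly. Their poses are not given: they have to be found in the camera images.
- sled: Orange grip rib of the loose test sled (about 0.6 kg in all), 44 mm long in x, 20 mm thick in y (grip it across y), from 34 to 84 mm above the origin. It stands on sprung pins over a blue shoe, 70 x 56 mm, 22 mm high: pressed down it sinks up to 10 mm towards the shoe at 1.5 N per mm, after a first 2 N. Origin: centre of the sole's underside, springs out; z up.
- sled_sole: Flat dark steel sole under the sled's blue shoe, 70 x 56 x 6 mm, fixed to the shoe. Origin: centre of its underside; x along the sled, y across, z up. It starts flat on the bench, with the sled standing on it.
- ramp_deck: Plywood deck of the fixed sloping rest, 240 x 300 mm, rising 12 degrees away from the robot. Origin: centre of the middle strip's upper face, 50 mm above the bench; x up the slope, y to the left across it, z square to the slope, upward. All three strips lie with their upper faces in its plane z = 0, 3 mm proud of the wood. Slope's tangent 0.21.
- left_strip (a point): Centre of the upper face of the left black rubber strip (deck y = +95 mm), fixed, 200 mm long up the slope, 75 mm wide; same axes as the deck. One of the three strips, a different one from time to time, has a friction of 0.6 to 0.9 against the sole, the other two 0.05 to 0.12, too little to hold the sled on the slope.
- middle_strip (a point): The same for the middle strip (deck y = 0).
- right_strip (a point): The same for the right strip (deck y = -95 mm).
- front_lip: Aluminium lip fixed across the lower end of the deck, 300 mm wide in y, 8 mm thick, standing 12 mm above the plane of the strips. Origin 124 mm down the slope from the deck's origin; same axes as the deck. The sled touches it when its centre is 85 mm down the slope from the deck's origin.
- steel_tin: Bystander: open steel tin, 67 mm across, 39 mm high, loose. Origin: centre of the underside.
- parts_tray: Bystander: open steel tray of screws, 125 x 94 x 40 mm, loose. Origin: centre of the underside.
- spanner: Bystander: spanner, 27 x 163 x 8 mm, loose. Origin: centre of the underside, y along its length.
Not all that is in view belongs to the job. What is shaped like the sled but turquoise or yellow is not meant.

How it is judged (in metres and radians):
On the way, in this order (a step that is already met when the one before it is completed fails the run):
1. the sled is dragged along the left strip, pressed on it with at least 1.5 N and moving at least 4 mm/s (y of sled_sole in the frame of ramp_deck between 0.08 and 0.11 m and x of sled_sole in the frame of ramp_deck between -0.085 and 0.085 m and contact force between sled_sole and anything else above 1.5 N and linear speed of sled above 0.004 m/s and angle between the x axis of sled_sole and the x axis of ramp_deck, either way round below 0.25 rad), for 0.4 s.
2. the sled is dragged along the middle strip, pressed on it with at least 1.5 N and moving at least 4 mm/s (y of sled_sole in the frame of ramp_deck between -0.015 and 0.015 m and x of sled_sole in the frame of ramp_deck between -0.085 and 0.085 m and contact force between sled_sole and anything else above 1.5 N and linear speed of sled above 0.004 m/s and angle between the x axis of sled_sole and the x axis of ramp_deck, either way round below 0.25 rad), for 0.4 s.
3. the sled is dragged along the right strip, pressed on it with at least 1.5 N and moving at least 4 mm/s (y of sled_sole in the frame of ramp_deck between -0.11 and -0.08 m and x of sled_sole in the frame of ramp_deck between -0.085 and 0.085 m and contact force between sled_sole and anything else above 1.5 N and linear speed of sled above 0.004 m/s and angle between the x axis of sled_sole and the x axis of ramp_deck, either way round below 0.25 rad), for 0.4 s.
At the end, for the whole second after the job is handed in: The sled stands released and at rest flat on the strip that grips (the slick ones do not hold it): its centre within 12 mm of that strip's centre line and from 60 mm below to 65 mm above the strip's middle, in line with the strip within 0.25 rad (x of sled_sole in the frame of ramp_deck between -0.06 and 0.065 m and z of sled_sole in the frame of ramp_deck between -0.004 and 0.004 m and angle between the z axis of sled_sole and the z axis of ramp_deck, either way round below 0.1 rad and angle between the x axis of sled_sole and the x axis of ramp_deck, either way round below 0.25 rad and (y of sled_sole in the frame of ramp_deck between 0.083 and 0.107 m or y of sled_sole in the frame of ramp_deck between -0.012 and 0.012 m or y of sled_sole in the frame of ramp_deck between -0.107 and -0.083 m) and linear speed of sled below 0.01 m/s and contact force between the fingers and sled below 0.1 N); the robot touches nothing.
It fails at once if the sole is pressed with more than 25 N (contact force between sled_sole and anything else above 25 N).
It fails at once if the sled touches the front lip (contact force between sled and front_lip above 0.2 N).
It fails at once if the steel tin is moved more than 20 mm (distance of steel_tin from where it was at the start of the episode above 0.02 m).
It fails at once if the parts tray is moved more than 20 mm (distance of parts_tray from where it was at the start of the episode above 0.02 m).
It fails at once if the spanner is moved more than 20 mm (distance of spanner from where it was at the start of the episode above 0.02 m).
It also fails if it takes over 72 s, if anything falls off the work surface, if the arm or the gripper's body presses on something with over 40 N, if the wrist force passes 120 N, or if a joint passes its speed limit or range.

## Working session

There is one attempt and no reset: what is moved stays moved. The work goes in short steps, Python scripts to look and compute and a shell command to move; the robot and the scene stay as the last step left them, time stands still between calls to the robot, and variables do not carry over. Pictures are saved under pics/ and viewed, and the job is handed in when it is done.

```bash
mkdir -p pics; ls; python3 - <<'E'
from cell import env
import cv2
print(env.state())
for n in ("side","top","wrist"):
    c=env.read_camera(n); cv2.imwrite(f"pics/{n}0.png",c["img"][:,:,::-1])
    print(n,c["fx"],c["cx"],c["cy"],c["D"],c["rvec"],c["tvec"])
E
```

```text
pics
{'t': 0.0, 'joints': array([ 1.17938780e+00,  4.91580315e-01,  1.55944222e+00,  2.64261770e-06,
        1.09172414e+00, -1.05604741e-01]), 'qvel': array([ 3.76274581e-04,  9.82976437e-04, -1.47026036e-04, -5.61539120e-04,
        3.04539133e-05,  1.08636277e-03]), 'tau': array([-1.39341719e-03, -6.12623334e+01, -2.58196807e+01,  6.92570047e-02,
        4.80562309e-02, -8.86348062e-05]), 'eef_pos': array([176.17539934, 599.62628244, 404.15122554]), 'tcp_rot': array([-3.14044531e+00, -1.23974290e-04,  2.85578757e+00]), 'ft_force': array([0.8730658 , 0.41037039, 0.11607678]), 'moment': array([-0.05229157,  0.00953918,  0.02851999]), 'opening': 1.0041626760080602}
side 474.30597661982716 326.74028500580545 244.6689965476465 [0.01463778 0.         0.         0.         0.        ] [ 2.13616731 -0.55013425  0.2961074 ] [-499.68558778  141.82003347 1418.56934185]
top 462.43681463446666 323.06054781460756 239.51921247765074 [-0.11559704  0.          0.          0.          0.        ] [ 2.1968894  -2.16733753  0.1098991 ] [-114.9906063  481.0932234 1430.8437512]
wrist 381.0682321807418 316.2832645239139 235.3213046600434 [-0.07436882  0.          0.          0.          0.        ] [-2.31495211 -1.73096372 -0.26215418] [-625.6430105   -33.45052519  391.26072636]
```

View pics/side0.png

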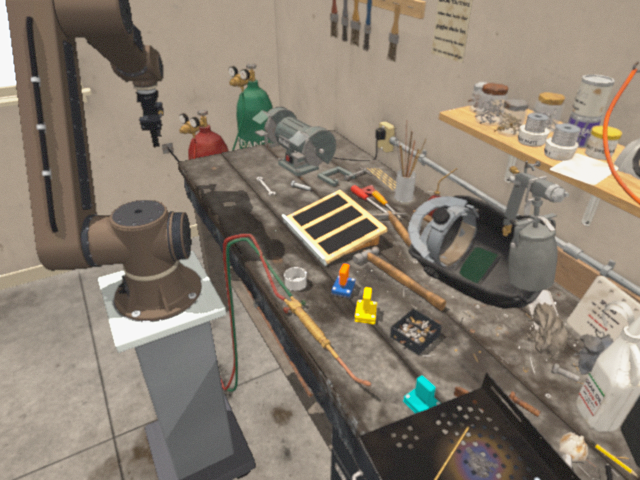

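View pics/top0.png

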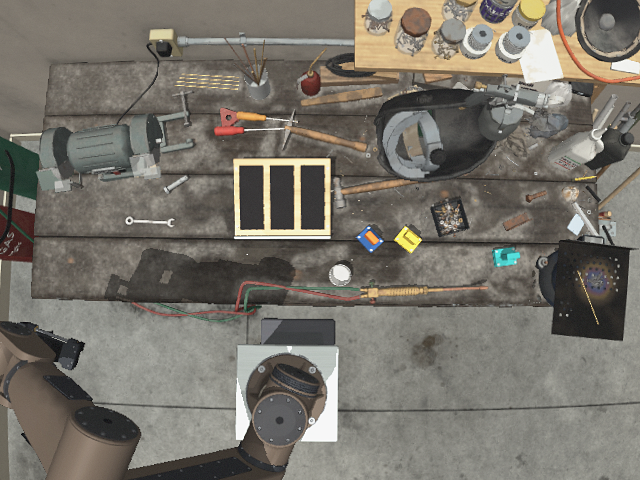

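View pics/wrist0.png

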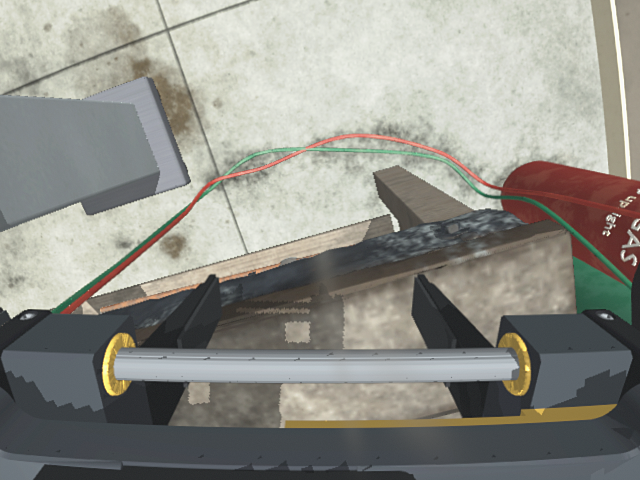

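The top view shows three sled-shaped things: blue with an orange rib (370,238), yellow (408,238) and turquoise (507,257). The blue one with the orange rib fits the description. I'll confirm it in an enlarged crop and measure it and the deck.

```bash
cat > h.py <<'E'
import numpy as np, cv2
from cell import env
def cam(n):
    c=env.read_camera(n); c["K"]=np.array([[c["fx"],0,c["cx"]],[0,c["fy"],c["cy"]],[0,0,1.]])
    c["R"]=cv2.Rodrigues(np.array(c["rvec"],float))[0]; c["t"]=np.array(c["tvec"],float).ravel(); c["Dd"]=np.array(c["D"],float); return c
def onz(c,uv,z):
    p=cv2.undistortPoints(np.array(uv,float).reshape(-1,1,2),c["K"],c["Dd"]).reshape(-1,2)
    d=np.c_[p,np.ones(len(p))]@c["R"]; o=-c["R"].T@c["t"]
    return o+d*((z-o[2])/d[:,2])[:,None]
def proj(c,P):
    return cv2.projectPoints(np.array(P,float).reshape(-1,1,3),np.array(c["rvec"],float),c["t"],c["K"],c["Dd"])[0].reshape(-1,2)
E
python3 - <<'E'
from h import *
for n,(x,y,w,h) in {"top":(220,145,220,165),"side":(250,170,220,165)}.items():
    c=cam(n); im=c["img"][y:y+h,x:x+w,::-1]
    cv2.imwrite(f"pics/{n}_crop.png",cv2.resize(im,None,fx=3.5,fy=3.5,interpolation=cv2.INTER_CUBIC))
    hsv=cv2.cvtColor(c["img"],cv2.COLOR_RGB2HSV)
    for nm,lo,hi in (("blue",(100,120,60),(125,255,255)),("or",(5,150,100),(18,255,255))):
        m=cv2.inRange(hsv,lo,hi); k,l,s,ce=cv2.connectedComponentsWithStats(m)
        for i in range(1,k):
            if s[i,4]>40: print(n,nm,s[i],ce[i])
E
```

```text
top blue [357 226  27  27 222] [368.32882883 239.78828829]
top or [557   0  65  83 284] [573.23943662  44.95422535]
top or [237 113  29   8  87] [253.06896552 117.52873563]
top or [365 231  13  14  96] [371.25       237.22916667]
side blue [332 278  22  19 212] [342.93396226 287.85377358]
side or [602  69  38 136 611] [616.26350245 139.53027823]
side or [371 191  17  14  47] [378.29787234 197.19148936]
side or [354 237  25  14  77] [369.38961039 243.14285714]
side or [339 263  11  23 135] [343.76296296 274.52592593]
```

View pics/top_crop.png

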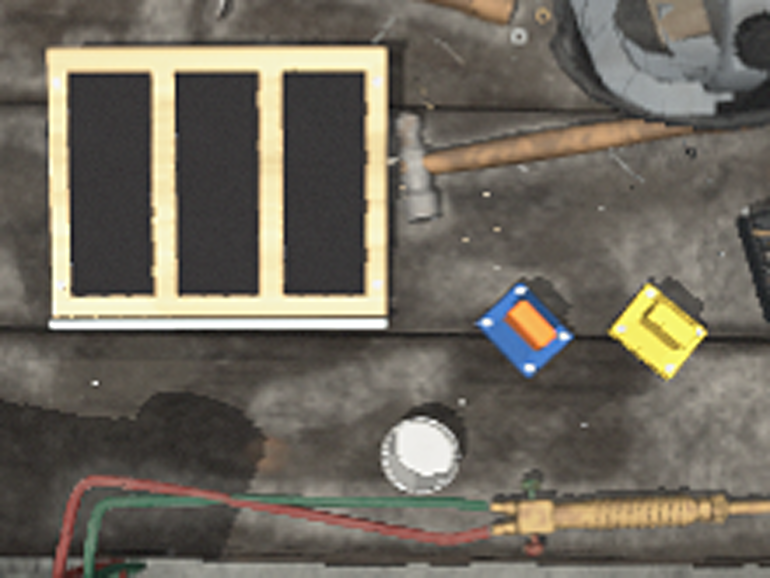

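View pics/side_crop.png

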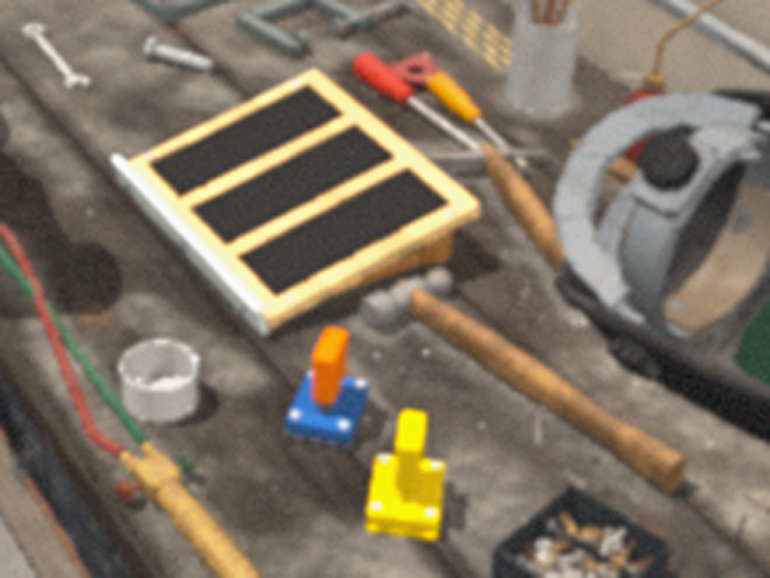

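The crops confirm the blue sled with its orange rib, with yellow to its right, the tin at crop (420,455), and the ramp lip nearest the robot. Next I fit the poses.

```bash
cat > fit.py <<'E'
from h import *
from scipy.optimize import minimize
def Rz(a): c,s=np.cos(a),np.sin(a); return np.array([[c,-s,0],[s,c,0],[0,0,1]])
def Ry(a): c,s=np.cos(a),np.sin(a); return np.array([[c,0,s],[0,1,0],[-s,0,c]])
PIT=-np.radians(12)
def box(cx,cy,lx,ly,z0,z1): return np.array([[cx+sx*lx/2,cy+sy*ly/2,z] for sx in(-1,1) for sy in(-1,1) for z in(z0,z1)])
S=4
def hull(c,P,off,sh):
    uv=(proj(c,P)-off+.5)*S; m=np.zeros((sh[0]*S,sh[1]*S),np.uint8)
    h=cv2.convexHull(uv.astype(np.float32)); cv2.fillConvexPoly(m,np.round(h*16).astype(np.int32),1,shift=4); return m
def red(m): return cv2.resize(m.astype(np.float32),None,fx=1/S,fy=1/S,interpolation=cv2.INTER_AREA)
def deckR(yaw): return Rz(yaw)@Ry(PIT)
E
cat > fit0.py <<'E'
from fit import *
C={n:cam(n) for n in("top","side")}
# deck
roi={"top":(225,145,125,105),"side":(270,180,130,95)}
obs={}
for n,(x,y,w,h) in roi.items():
    im=C[n]["img"][y:y+h,x:x+w]; g=im.max(2).astype(float)
    obs[n]=im
def rend(c,p,off,sh):
    R=deckR(p[2]); o=np.array([p[0],p[1],50])
    T=lambda P:P@R.T+o
    d=hull(c,T(np.array([[sx*120,sy*150,-3] for sx in(-1,1) for sy in(-1,1)])),off,sh)
    s=sum(hull(c,T(box(0,yy,200,75,0,0)),off,sh) for yy in(95,0,-95))
    return red(d),red(np.minimum(s,1))
def cost(p):
    e=0
    for n,(x,y,w,h) in roi.items():
        d,s=rend(C[n],p,(x,y),(h,w)); g=obs[n].max(2)
        m=d>.99
        # only in deck: bright wood ~ 230, strip ~50
        pred=np.where(s>0,230-180*s,230.)
        e+=np.abs(pred-g)[m].mean()
    return e
p0=np.r_[onz(C["top"],[[282.5,197]],50)[0,:2],0]
print(p0)
r=minimize(cost,p0,method="Nelder-Mead",options=dict(initial_simplex=p0+np.array([[0,0,0],[8,0,0],[0,8,0],[0,0,.05]]),xatol=.02,fatol=1e-3))
print("deck",r.x,r.fun); D=r.x
# sled
roi2={"top":(345,215,50,50),"side":(320,250,45,55)}
M={}
for n,(x,y,w,h) in roi2.items():
    hsv=cv2.cvtColor(C[n]["img"][y:y+h,x:x+w],cv2.COLOR_RGB2HSV)
    M[n]=(cv2.inRange(hsv,(98,110,50),(125,255,255))>0,cv2.inRange(hsv,(4,130,80),(18,255,255))>0)
def cost2(p):
    e=0
    R=Rz(p[2]); o=np.array([p[0],p[1],0])
    for n,(x,y,w,h) in roi2.items():
        a=red(hull(C[n],box(0,0,70,56,6,28)@R.T+o,(x,y),(h,w))); b=red(hull(C[n],box(0,0,44,20,34,84)@R.T+o,(x,y),(h,w)))
        bo,oo=M[n]
        e+=np.abs(b-oo).sum()/oo.sum()+ (np.abs(np.maximum(a-b,0)-bo)).sum()/bo.sum()
    return e
q0=onz(C["top"],[[369.5,239.5]],28)[0,:2]
best=None
for yaw in np.arange(0,np.pi,np.pi/8):
    p=np.r_[q0,yaw]
    r=minimize(cost2,p,method="Nelder-Mead",options=dict(initial_simplex=p+np.array([[0,0,0],[8,0,0],[0,8,0],[0,0,.2]]),xatol=.02,fatol=1e-4))
    if best is None or r.fun<best.fun: best=r
print("sled",best.x,best.fun,np.degrees(best.x[2]))
np.savez("poses.npz",deck=D,sled=best.x)
for n,(x,y,w,h) in {"top":(220,145,220,165),"side":(250,170,220,165)}.items():
    c=C[n]; im=cv2.resize(c["img"][y:y+h,x:x+w,::-1],None,fx=3.5,fy=3.5,interpolation=cv2.INTER_CUBIC)
    def dr(P,col):
        uv=cv2.convexHull(((proj(c,P)-(x,y)+.5)*3.5).astype(np.float32)); cv2.polylines(im,[uv.astype(np.int32)],1,col,1)
    R=deckR(D[2])
    for yy in(95,0,-95): dr(box(0,yy,200,75,0,0)@R.T+[D[0],D[1],50],(0,255,0))
    p=best.x
    for b in (box(0,0,70,56,0,28),box(0,0,44,20,34,84)): dr(b@Rz(p[2]).T+[p[0],p[1],0],(0,0,255))
    cv2.imwrite(f"pics/{n}_fit.png",im)
# bystanders
print("tin",onz(C["top"],[[340.5,272]],39)); print("tray",onz(C["top"],[[450,216]],20)); print("span",onz(C["top"],[[149,221]],4)); print("hammerhead",onz(C["top"],[[338,193]],20))
E
python3 fit0.py; python3 -c "
import cv2,numpy as np
cv2.imwrite('pics/fit_both.png',cv2.resize(np.hstack([cv2.imread('pics/top_fit.png'),cv2.imread('pics/side_fit.png')]),None,fx=.52,fy=.52,interpolation=cv2.INTER_AREA))"
```

```text
[611.01040216  19.66061984   0.        ]
deck [6.10646917e+02 2.29090357e+01 1.10209605e-02] 44.783172607421875
sled [ 487.29759777 -253.77672144    0.79457862] 1.805521034737442 45.52600146266121
tin [[ 381.13391679 -163.44388651   39.        ]]
tray [[ 564.0934431  -513.85455653   20.        ]]
span [[536.3303547 454.5885795   4.       ]]
hammerhead [[ 631.92927221 -154.06394308   20.        ]]
```

View pics/fit_both.png

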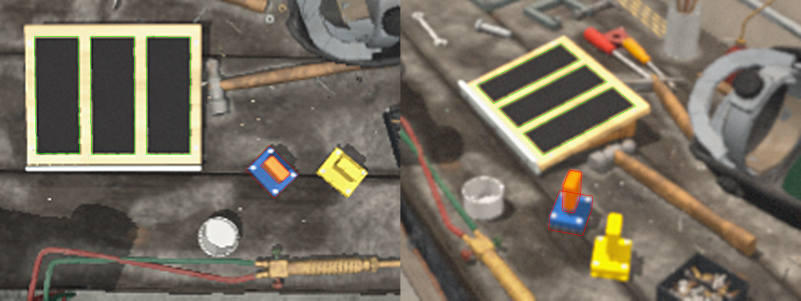

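```bash
python3 - <<'E'
import cv2,numpy as np
a=cv2.imread('pics/top_fit.png')[270:390,460:590];b=cv2.imread('pics/side_fit.png')[310:460,270:400]
b=cv2.resize(b,(130,150));a=cv2.copyMakeBorder(a,0,30,0,0,cv2.BORDER_CONSTANT)
cv2.imwrite('pics/sledz.png',cv2.resize(np.hstack([a,b]),None,fx=3,fy=3))
from h import *
for n in('top','side'):
    c=cam(n);print(-c["R"].T@c["t"])
E
```

```text
[ 354.47260055  -91.30292788 1469.0133833 ]
[  -94.06790895 -1175.85568164   943.74373144]
```

View pics/sledz.png

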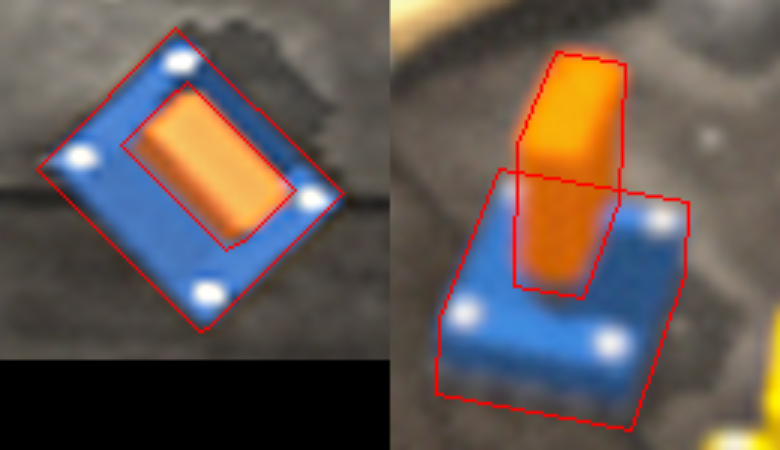

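```bash
cat > plan.py <<'E'
# usage: plan.py x y z psi pitch  -> target of GRASP point (mm), tool heading psi (deg), slope tilt (deg, 0 or 12)
import sys; from fit import *
from scipy.spatial.transform import Rotation as Ro
def toolR(psi,tilt): return Ro.from_matrix(Rz(psi)@Ry(-tilt))*Ro.from_euler('x',np.pi)
def rel(gp,psi,tilt,s=None):
    s=s or env.state()
    R0=Ro.from_euler('xyz',s["tcp_rot"]); R1=toolR(psi,tilt)
    t=np.array(gp)-R1.apply([0,0,171])
    return R0.inv().apply(t-s["eef_pos"])/150, (R0.inv()*R1).as_rotvec()/np.radians(45), t
if __name__=="__main__":
    a=list(map(float,sys.argv[1:]))
    d,r,t=rel(a[:3],np.radians(a[3]),np.radians(a[4]))
    print("xyz",d.round(3),"rot",r.round(3),"tcp target",t.round(1))
E
for p in "300 500 200 120 0" "400 380 200 100 0"; do python3 plan.py $p 0; done
```

```text
xyz [-0.979 -0.405  0.225] rot [0.    0.    0.969] tcp target [300. 500. 371.]
xyz [-1.844 -0.984  0.225] rot [0.    0.    1.414] tcp target [400. 380. 371.]
```

```bash
python3 -m pendant '[{"x":-0.98,"y":-0.4,"z":0,"rz":0.97,"jaw":0.6},{"x":-0.98,"y":-0.4,"z":0,"rz":0.97,"jaw":0.6},{"x":-0.98,"y":-0.4,"z":0,"rz":0.97,"jaw":0.6},{"x":-0.98,"y":-0.4,"z":0,"rz":0.97,"jaw":0.6},{"x":-0.98,"y":-0.4,"z":0,"rz":0.97,"jaw":0.6}]'; python3 plan.py 400 380 220 80 0
```

```text
xyz [-1.844 -0.984  0.091] rot [0.    0.    1.858] tcp target [400. 380. 391.]invalid input
```

```bash
python3 -m pendant '[{"x":-0.98,"y":-0.4,"z":0,"rx":0,"ry":0,"rz":0.97,"jaw":0.6},{"x":-0.98,"y":-0.4,"z":0,"rx":0,"ry":0,"rz":0.97,"jaw":0.6},{"x":-0.98,"y":-0.4,"z":0,"rx":0,"ry":0,"rz":0.97,"jaw":0.6},{"x":-0.98,"y":-0.4,"z":0,"rx":0,"ry":0,"rz":0.97,"jaw":0.6},{"x":-0.98,"y":-0.4,"z":0,"rx":0,"ry":0,"rz":0.97,"jaw":0.6}]'; python3 plan.py 400 380 220 80 0
```

```text
t: 1.08
eef_pos: [300.6, 500.4, 404.8]
tcp_rot: [3.141, -0.0, 2.094]
ft_force: [-0.2, 0.1, 0.2]
opening: 0.605
xyz [-1.026  0.173  0.092] rot [ 0.    -0.     0.888] tcp target [400. 380. 391.]
```

```bash
python3 -m pendant '[{"x":-1,"y":0.3,"z":0,"rx":0,"ry":0,"rz":0.9,"jaw":0.6},{"x":-1,"y":0.3,"z":0,"rx":0,"ry":0,"rz":0.9,"jaw":0.6},{"x":-1,"y":0.3,"z":0,"rx":0,"ry":0,"rz":0.9,"jaw":0.6},{"x":-1,"y":0.3,"z":0,"rx":0,"ry":0,"rz":0.9,"jaw":0.6}]'; for p in "440 250 220 50 0" "480 -254 220 45.5 0"; do python3 plan.py $p; done
```

```text
t: 1.58
eef_pos: [415.5, 392.1, 404.7]
tcp_rot: [3.141, -0.0, 1.384]
ft_force: [-0.5, 0.3, -0.4]
opening: 0.6
xyz [-0.9    0.336  0.091] rot [ 0.    -0.     0.652] tcp target [440. 250. 391.]
xyz [-4.153  1.221  0.092] rot [ 0.    -0.     0.752] tcp target [ 480. -254.  391.]
```

```bash
python3 -m pendant '[{"x":-1,"y":0.4,"z":0,"rx":0,"ry":0,"rz":0.75,"jaw":0.6},{"x":-1,"y":0.4,"z":0,"rx":0,"ry":0,"rz":0.75,"jaw":0.6},{"x":-1,"y":0.4,"z":0,"rx":0,"ry":0,"rz":0.75,"jaw":0.6},{"x":-1,"y":0.4,"z":0,"rx":0,"ry":0,"rz":0.75,"jaw":0.6}]' && python3 -m pendant '[{"x":-0.95,"y":0.95,"z":0,"rx":0,"ry":0,"rz":0,"jaw":0.6},{"x":-0.95,"y":0.95,"z":0,"rx":0,"ry":0,"rz":0,"jaw":0.6},{"x":-0.95,"y":0.95,"z":0,"rx":0,"ry":0,"rz":0,"jaw":0.6},{"x":-0.95,"y":0.95,"z":0,"rx":0,"ry":0,"rz":0,"jaw":0.6}]';  python3 plan.py 470 -220 200 45.5 0
```

```text
t: 2.08
eef_pos: [446.1, 233.4, 404.9]
tcp_rot: [3.141, -0.0, 0.798]
ft_force: [-0.3, 0.1, -0.5]
opening: 0.601
t: 2.58
eef_pos: [448.5, 31.6, 404.9]
tcp_rot: [3.141, -0.0, 0.8]
ft_force: [0.8, 0.6, -0.8]
opening: 0.598
xyz [-1.104  1.271  0.226] rot [ 0.    -0.     0.008] tcp target [ 470. -220.  371.]
```

```bash
python3 - <<'E'
from h import *
c=cam("wrist"); cv2.imwrite("pics/w1.png",c["img"][:,:,::-1])
import pickle; pickle.dump({k:v for k,v in c.items()},open("w1.pkl","wb"))
E
python3 -m pendant '[{"x":-1,"y":1,"z":0,"rx":0,"ry":0,"rz":0,"jaw":0.6},{"x":-1,"y":1,"z":0,"rx":0,"ry":0,"rz":0,"jaw":0.6},{"x":-1,"y":1,"z":0,"rx":0,"ry":0,"rz":0,"jaw":0.6},{"x":-1,"y":1,"z":0,"rx":0,"ry":0,"rz":0,"jaw":0.6},{"x":-1,"y":1,"z":0,"rx":0,"ry":0,"rz":0,"jaw":0.6}]';  python3 plan.py 487 -254 200 45.5 0
python3 - <<'E'
from h import *
c=cam("wrist"); cv2.imwrite("pics/w2.png",c["img"][:,:,::-1])
import pickle; pickle.dump({k:v for k,v in c.items()},open("w2.pkl","wb"))
E
```

```text
t: 3.25
eef_pos: [451.8, -178.7, 404.4]
tcp_rot: [-3.141, -0.0, 0.8]
ft_force: [-0.1, -0.3, -0.1]
opening: 0.602
xyz [-0.197  0.518  0.223] rot [-0.    -0.     0.007] tcp target [ 487. -254.  371.]
```

View pics/w1.png

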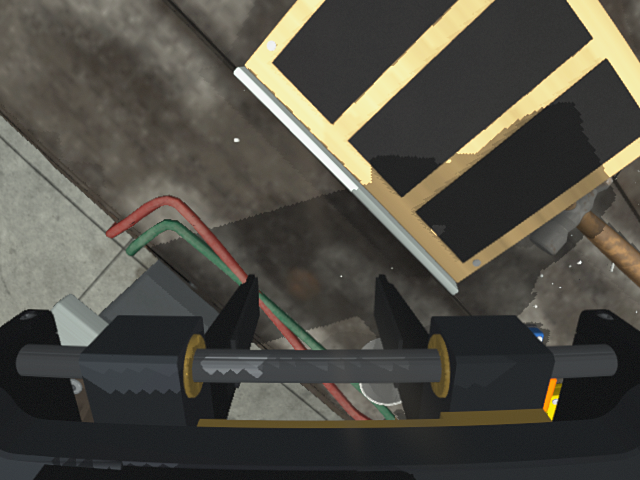

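View pics/w2.png

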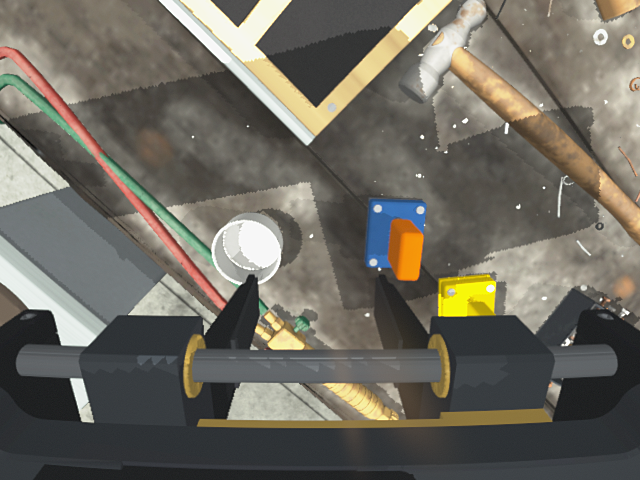

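```bash
cat > fit1.py <<'E'
from fit import *
import pickle
C={n:cam(n) for n in("top","side")}; W1=pickle.load(open("w1.pkl","rb")); W2=pickle.load(open("w2.pkl","rb"))
P=np.load("poses.npz")
views={"top":(C["top"],(225,145,125,105),120),"side":(C["side"],(270,180,130,95),120),"w1":(W1,(235,0,405,270),85)}
def cost(p,names):
    e=[]
    for n in names:
        c,(x,y,w,h),th=views[n]
        R=deckR(p[2]); o=np.array([p[0],p[1],50+(p[3] if len(p)>3 else 0)]); T=lambda Q:Q@R.T+o
        d=red(hull(c,T(np.array([[sx*118,sy*148,0] for sx in(-1,1) for sy in(-1,1)])),(x,y),(h,w)))
        s=red(np.minimum(sum(hull(c,T(box(0,yy,200,75,0,0)),(x,y),(h,w)) for yy in(95,0,-95)),1))
        g=cv2.cvtColor(c["img"][y:y+h,x:x+w],cv2.COLOR_RGB2HSV)
        m=d>.5
        dark=(c["img"][y:y+h,x:x+w].max(2)<th)
        e.append(np.abs(s-dark)[m].sum()/s.sum())
    return sum(e)
for names in (["top"],["side"],["w1"],["top","side","w1"]):
    p=np.r_[P["deck"],0] if len(names)==3 else P["deck"]
    sx=np.vstack([p,p+np.diag([6,6,.03,4][:len(p)])])
    r=minimize(cost,p,args=(names,),method="Nelder-Mead",options=dict(initial_simplex=sx,xatol=.02,fatol=1e-5))
    print(names,r.x.round(3),round(r.fun,4))
D=r.x
V={"top":(C["top"],(345,215,50,50)),"side":(C["side"],(320,250,45,55)),"w2":(W2,(350,185,90,105))}
def cost2(p,names):
    e=0
    R=Rz(p[2]); o=np.array([p[0],p[1],0])
    for n in names:
        c,(x,y,w,h)=V[n]
        hsv=cv2.cvtColor(c["img"][y:y+h,x:x+w],cv2.COLOR_RGB2HSV)
        oo=cv2.inRange(hsv,(4,130,80),(18,255,255))>0
        bo=cv2.inRange(hsv,(98,110,40),(125,255,255))>0
        b=red(hull(c,box(0,0,44,20,34,84)@R.T+o,(x,y),(h,w)))
        a=red(hull(c,box(0,0,70,56,6,28)@R.T+o,(x,y),(h,w)))
        e+=np.abs(b-oo).sum()/oo.sum()+.5*np.abs(np.maximum(a-b,0)-bo).sum()/bo.sum()
    return e
for names in (["top"],["side"],["w2"],["top","side","w2"]):
    best=None
    for dy in (-.1,0,.1):
        p=P["sled"]+[0,0,dy]; sx=np.vstack([p,p+np.diag([6,6,.1])])
        r=minimize(cost2,p,args=(names,),method="Nelder-Mead",options=dict(initial_simplex=sx,xatol=.02,fatol=1e-5))
        if best is None or r.fun<best.fun: best=r
    print(names,best.x.round(3),round(best.fun,4))
np.savez("poses1.npz",deck=D,sled=best.x)
E
python3 fit1.py
```

```text
['top'] [6.0989e+02 2.2648e+01 1.9000e-02] 0.0618
['side'] [6.11657e+02 2.48830e+01 9.00000e-03] 0.182
['w1'] [6.13408e+02 2.38900e+01 1.30000e-02] 0.0158
['top', 'side', 'w1'] [ 6.12447e+02  2.38030e+01  1.30000e-02 -2.17000e-01] 0.2769
['top'] [ 487.298 -253.777    0.695] inf
['side'] [ 489.324 -249.984    0.775] 0.3977
['w2'] [ 489.087 -254.304    0.797] 0.2779
['top', 'side', 'w2'] [ 487.298 -253.777    0.695] inffit1.py:35: RuntimeWarning: divide by zero encountered in divide
  e+=np.abs(b-oo).sum()/oo.sum()+.5*np.abs(np.maximum(a-b,0)-bo).sum()/bo.sum()
  np.max(np.abs(fsim[0] - fsim[1:])) <= fatol):
```

```bash
for z in 150 110 64; do python3 plan.py 489 -253 $z 45.5 0;done
```

```text
xyz [-0.189  0.532  0.557] rot [-0.001 -0.     0.009] tcp target [ 489. -253.  321.]
xyz [-0.189  0.532  0.824] rot [-0.001 -0.     0.009] tcp target [ 489. -253.  281.]
xyz [-0.189  0.532  1.131] rot [-0.001 -0.     0.009] tcp target [ 489. -253.  235.]
```

```bash
python3 -m pendant '[{"x":-0.19,"y":0.53,"z":0.2,"rx":0,"ry":0,"rz":0.01,"jaw":0.6},{"x":-0.19,"y":0.53,"z":0.5,"rx":0,"ry":0,"rz":0.01,"jaw":0.6},{"x":-0.19,"y":0.53,"z":0.73,"rx":0,"ry":0,"rz":0.01,"jaw":0.6},{"x":-0.19,"y":0.53,"z":0.73,"rx":0,"ry":0,"rz":0.01,"jaw":0.6}]';python3 plan.py 489 -253 64 45.5 0
python3 - <<'E'
from h import *
c=cam("wrist"); cv2.imwrite("pics/w3.png",c["img"][:,:,::-1])
print(proj(c,[[489,-253,84],[489,-253,64]]))
E
```

```text
t: 3.9
eef_pos: [488.3, -253.3, 293.4]
tcp_rot: [-3.137, 0.001, 0.792]
ft_force: [-0.3, -0.4, -0.2]
opening: 0.601
xyz [0.005 0.004 0.389] rot [-0.006  0.001 -0.002] tcp target [ 489. -253.  235.]
[[318.08231606 280.64318913]
 [318.11416415 266.83351496]]
```

View pics/w3.png

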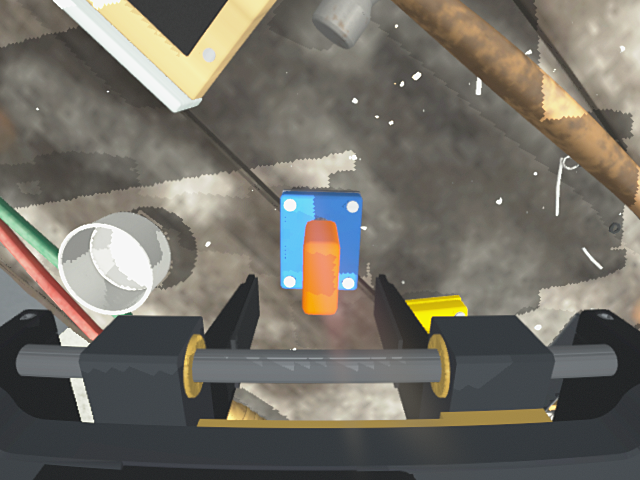

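The rib top spans (302–340, 222–313), centred between the fingers and matching the prediction (318,281). Descending and closing.

```bash
python3 -m pendant '[{"x":0,"y":0,"z":0.2,"rx":0,"ry":0,"rz":0,"jaw":0.6},{"x":0,"y":0,"z":0.385,"rx":0,"ry":0,"rz":0,"jaw":0.6},{"x":0,"y":0,"z":0.385,"rx":0,"ry":0,"rz":0,"jaw":0.6},{"x":0,"y":0,"z":0.385,"rx":0,"ry":0,"rz":0,"jaw":0},{"x":0,"y":0,"z":0.385,"rx":0,"ry":0,"rz":0,"jaw":0},{"x":0,"y":0,"z":0.385,"rx":0,"ry":0,"rz":0,"jaw":0},{"x":0,"y":0,"z":0.385,"rx":0,"ry":0,"rz":0,"jaw":0},{"x":0,"y":0,"z":0.385,"rx":0,"ry":0,"rz":0,"jaw":0},{"x":0,"y":0,"z":0.385,"rx":0,"ry":0,"rz":0,"jaw":0}]'
python3 - <<'E'
from h import *
s=env.state();print(s["eef_pos"],s["tcp_rot"],s["ft_force"],s["moment"],s["opening"])
c=cam("wrist"); cv2.imwrite("pics/w4.png",c["img"][:,:,::-1])
E
```

```text
t: 5.08
eef_pos: [488.1, -254.8, 237.5]
tcp_rot: [3.141, -0.0, 0.79]
ft_force: [0.9, -0.6, 1.0]
opening: 0.209
[ 488.13560848 -254.8381808   237.47109876] [ 3.14140027e+00 -6.87864017e-05  7.90258479e-01] [ 0.87039552 -0.61446397  1.0128521 ] [-0.27079737  0.10832554  0.03089929] 0.20913767808649622
```

View pics/w4.png

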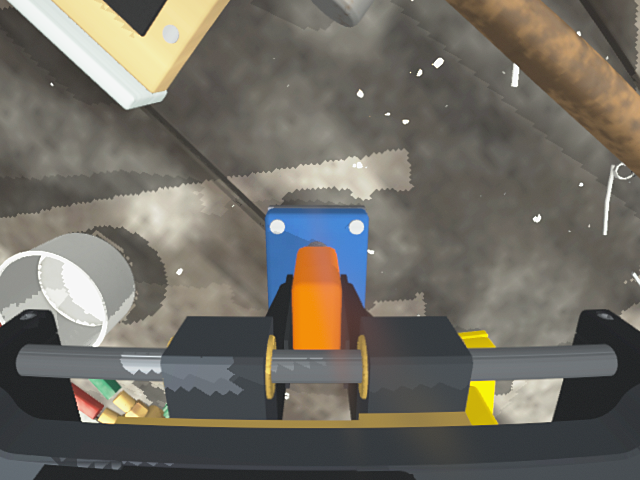

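```bash
python3 -m pendant '[{"x":0,"y":0,"z":-0.1,"rx":0,"ry":0,"rz":0,"jaw":0},{"x":0,"y":0,"z":-0.3,"rx":0,"ry":0,"rz":0,"jaw":0},{"x":0,"y":0,"z":-0.5,"rx":0,"ry":0,"rz":0,"jaw":0},{"x":0,"y":0,"z":-0.7,"rx":0,"ry":0,"rz":0,"jaw":0},{"x":0,"y":0,"z":-0.9,"rx":0,"ry":0,"rz":0,"jaw":0},{"x":0,"y":0,"z":-1,"rx":0,"ry":0,"rz":0,"jaw":0},{"x":0,"y":0,"z":-1,"rx":0,"ry":0,"rz":0,"jaw":0}]'
for p in "500 -130 215 25 0" "540 0 215 0.75 0" "600 119 175 0.75 12"; do python3 plan.py $p;done
```

```text
t: 6.0
eef_pos: [487.9, -254.6, 388.0]
tcp_rot: [3.141, -0.0, 0.79]
ft_force: [0.2, 0.2, -6.6]
opening: 0.21
xyz [ 0.647 -0.527  0.013] rot [ 0.001 -0.001  0.451] tcp target [ 500. -130.  386.]
xyz [ 1.45  -0.948  0.013] rot [ 0.001 -0.001  0.989] tcp target [540.   0. 386.]
xyz [ 2.126 -1.388  0.304] rot [-0.103  0.252  0.986] tcp target [564.5 118.5 342.3]
```

```bash
python3 -m pendant '[{"x":0.13,"y":-0.1,"z":0,"rx":0,"ry":0,"rz":0.1,"jaw":0},{"x":0.35,"y":-0.3,"z":0,"rx":0,"ry":0,"rz":0.25,"jaw":0},{"x":0.55,"y":-0.45,"z":0,"rx":0,"ry":0,"rz":0.4,"jaw":0},{"x":0.75,"y":-0.6,"z":0,"rx":0,"ry":0,"rz":0.6,"jaw":0},{"x":0.9,"y":-0.75,"z":0,"rx":0,"ry":0,"rz":0.8,"jaw":0},{"x":1,"y":-0.9,"z":0,"rx":0,"ry":0,"rz":0.95,"jaw":0},{"x":1,"y":-0.9,"z":0,"rx":0,"ry":0,"rz":0.988,"jaw":0},{"x":1,"y":-0.9,"z":0,"rx":0,"ry":0,"rz":0.988,"jaw":0}]'
for p in "600 119 185 0.75 0" "600 119 175 0.75 12"; do python3 plan.py $p;done
```

```text
t: 7.0
eef_pos: [497.8, -53.5, 386.7]
tcp_rot: [-3.141, 0.001, 0.015]
ft_force: [0.7, -0.9, -4.8]
opening: 0.209
xyz [ 0.699 -1.139  0.204] rot [-0.     0.001  0.003] tcp target [600. 119. 356.]
xyz [ 0.462 -1.14   0.296] rot [-0.001  0.268  0.003] tcp target [564.5 118.5 342.3]
```

```bash
cat > dk.py <<'E'
import sys; from plan import *
D=np.array([612.8,23.8,49.8]); YW=0.013; Rd=deckR(YW); G=66.5
def cur(s=None):
    s=s or env.state(); R=Ro.from_euler('xyz',s["tcp_rot"]); g=s["eef_pos"]+R.apply([0,0,171])
    q=Rd.T@(g-D); f=Rd.T@s["ft_force"]
    return q-[0,0,G],f,s
if __name__=="__main__":
    q,f,s=cur(); print("sole deck xyz (springs out)",q.round(1),"F deck",f.round(1),"F w",s["ft_force"].round(1),"t",round(s["t"],2))
    if len(sys.argv)>3:
        x,y,h=map(float,sys.argv[1:4])
        d,r,_=rel(D+Rd@np.array([x,y,h+G]),YW,np.radians(12)); print("rows",d.round(3),r.round(3))
E
python3 -m pendant '[{"x":0.05,"y":-0.15,"z":0,"rx":0,"ry":0.05,"rz":0,"jaw":0},{"x":0.15,"y":-0.35,"z":0,"rx":0,"ry":0.1,"rz":0,"jaw":0},{"x":0.25,"y":-0.55,"z":0,"rx":0,"ry":0.15,"rz":0,"jaw":0},{"x":0.35,"y":-0.75,"z":0,"rx":0,"ry":0.2,"rz":0,"jaw":0},{"x":0.42,"y":-0.9,"z":0,"rx":0,"ry":0.25,"rz":0,"jaw":0},{"x":0.46,"y":-1,"z":0,"rx":0,"ry":0.268,"rz":0,"jaw":0},{"x":0.46,"y":-1,"z":0,"rx":0,"ry":0.268,"rz":0,"jaw":0}]'
python3 dk.py -30 95 15
```

```text
t: 7.88
eef_pos: [564.8, 97.9, 386.9]
tcp_rot: [3.141, -0.209, 0.015]
ft_force: [-0.7, 1.1, -6.5]
opening: 0.208
sole deck xyz (springs out) [ 24.   74.7 102.1] F deck [-2.1  1.1 -6.2] F w [-0.7  1.1 -6.5] t 7.88
rows [-0.36  -0.136  0.581] [-0.     0.     0.003]
```

```bash
python3 -m pendant '[{"x":-0.06,"y":-0.03,"z":0.1,"rx":0,"ry":0,"rz":0,"jaw":0},{"x":-0.18,"y":-0.08,"z":0.25,"rx":0,"ry":0,"rz":0,"jaw":0},{"x":-0.3,"y":-0.12,"z":0.4,"rx":0,"ry":0,"rz":0,"jaw":0},{"x":-0.36,"y":-0.136,"z":0.55,"rx":0,"ry":0,"rz":0,"jaw":0},{"x":-0.36,"y":-0.136,"z":0.58,"rx":0,"ry":0,"rz":0,"jaw":0},{"x":-0.36,"y":-0.136,"z":0.58,"rx":0,"ry":0,"rz":0,"jaw":0}]'
python3 dk.py -30 95 2
python3 - <<'E'
from dk import *
F=[]
for n in ("side","top","side","top","wrist"):
    c=cam(n); F.append(env.state()["ft_force"]); 
    if n!="top" : cv2.imwrite(f"pics/h_{n}.png",c["img"][:,:,::-1])
print(np.mean(F,0),np.std(F,0))
a=cv2.imread("pics/h_side.png")[180:300,260:420]; cv2.imwrite("pics/h_side.png",cv2.resize(a,None,fx=4.5,fy=4.5,interpolation=cv2.INTER_CUBIC))
E
```

```text
t: 8.62
eef_pos: [530.2, 117.1, 291.5]
tcp_rot: [3.142, -0.211, 0.014]
ft_force: [-0.1, -0.1, -5.5]
opening: 0.208
sole deck xyz (springs out) [-29.1  94.4  15.9] F deck [-1.2 -0.1 -5.4] F w [-0.1 -0.1 -5.5] t 8.62
rows [-0.004 -0.004  0.092] [-0.    -0.002  0.001]
[ 0.16119506  0.01156368 -6.11923879] [0.46228734 0.41679834 0.50513494]
```

View pics/h_side.png

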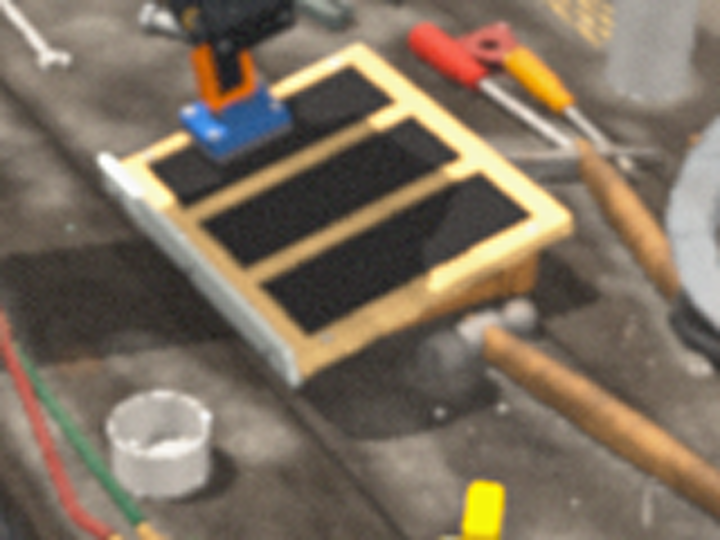

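View pics/h_wrist.png

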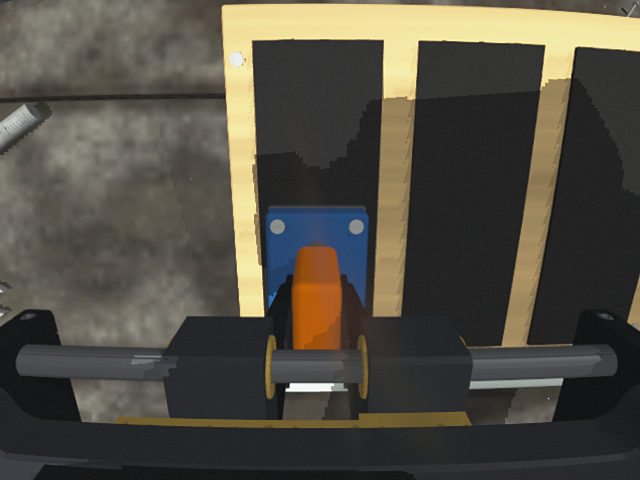

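The sled hovers squarely over the left strip: the shoe spans (265–368) and the strip about (253–383). The hanging weight reads 6.1 N. Lowering.

```bash
python3 -m pendant '[{"x":0,"y":0,"z":0.03,"rx":0,"ry":0,"rz":0,"jaw":0},{"x":0,"y":0,"z":0.06,"rx":0,"ry":0,"rz":0,"jaw":0},{"x":0,"y":0,"z":0.09,"rx":0,"ry":0,"rz":0,"jaw":0},{"x":0,"y":0,"z":0.09,"rx":0,"ry":0,"rz":0,"jaw":0}]'; python3 dk.py
python3 -m pendant '[{"x":0,"y":0,"z":0.01,"rx":0,"ry":0,"rz":0,"jaw":0},{"x":0,"y":0,"z":0.02,"rx":0,"ry":0,"rz":0,"jaw":0},{"x":0,"y":0,"z":0.02,"rx":0,"ry":0,"rz":0,"jaw":0}]'; python3 dk.py
```

```text
t: 9.38
eef_pos: [532.5, 117.7, 277.4]
tcp_rot: [-3.142, -0.21, 0.014]
ft_force: [0.3, 0.0, -5.4]
opening: 0.21
sole deck xyz (springs out) [-30.   95.    1.5] F deck [-0.8  0.  -5.3] F w [ 0.3  0.  -5.4] t 9.38
t: 9.75
eef_pos: [533.0, 117.7, 275.3]
tcp_rot: [-3.141, -0.211, 0.014]
ft_force: [-3.3, -0.9, 1.6]
opening: 0.209
sole deck xyz (springs out) [-29.7  95.   -0.6] F deck [-2.9 -0.8  2.3] F w [-3.3 -0.9  1.6] t 9.75
```

Contact is at about 8 N (2.3 N plus the 6 N weight). Dragging up the slope.

```bash
for i in 1 2 3; do python3 -m pendant '[{"x":0.02,"y":0,"z":0,"rx":0,"ry":0,"rz":0,"jaw":0},{"x":0.04,"y":0,"z":0,"rx":0,"ry":0,"rz":0,"jaw":0},{"x":0.06,"y":0,"z":0,"rx":0,"ry":0,"rz":0,"jaw":0},{"x":0.08,"y":0,"z":0,"rx":0,"ry":0,"rz":0,"jaw":0},{"x":0.1,"y":0,"z":0,"rx":0,"ry":0,"rz":0,"jaw":0}]' >/dev/null; python3 dk.py;done
```

```text
sole deck xyz (springs out) [-15.6  95.1  -0.8] F deck [-6.9 -0.6  3.4] F w [-7.5 -0.7  1.9] t 10.38
sole deck xyz (springs out) [-0.5 95.1 -0.8] F deck [-6.1 -1.   2.8] F w [-6.6 -1.1  1.5] t 11.0
sole deck xyz (springs out) [14.5 95.1 -0.8] F deck [-6.   1.5  2.5] F w [-6.4  1.4  1.2] t 11.62
```

The left strip drags about 5 N at about 9 N load (μ≈0.6), which looks like the gripping one. Lifting across to the middle.

```bash
python3 -m pendant '[{"x":0,"y":0,"z":-0.06,"rx":0,"ry":0,"rz":0,"jaw":0},{"x":0,"y":0,"z":-0.15,"rx":0,"ry":0,"rz":0,"jaw":0},{"x":-0.1,"y":0.15,"z":-0.15,"rx":0,"ry":0,"rz":0,"jaw":0},{"x":-0.2,"y":0.35,"z":-0.15,"rx":0,"ry":0,"rz":0,"jaw":0},{"x":-0.3,"y":0.55,"z":-0.15,"rx":0,"ry":0,"rz":0,"jaw":0},{"x":-0.3,"y":0.633,"z":-0.15,"rx":0,"ry":0,"rz":0,"jaw":0},{"x":-0.3,"y":0.633,"z":-0.15,"rx":0,"ry":0,"rz":0,"jaw":0}]'; python3 dk.py -30 0 -0.8
```

```text
t: 12.5
eef_pos: [530.2, 22.2, 297.7]
tcp_rot: [3.142, -0.212, 0.013]
ft_force: [-0.6, 0.1, -6.0]
opening: 0.213
sole deck xyz (springs out) [-28.8  -0.5  22.1] F deck [-1.9  0.1 -5.8] F w [-0.6  0.1 -6. ] t 12.5
rows [-0.005 -0.003  0.153] [ 0.    -0.003 -0.   ]
```

```bash
python3 - <<'E'
from h import *
c=cam("wrist"); cv2.imwrite("pics/m_w.png",c["img"][:,:,::-1])
E
```

```text
(no output)
```

View pics/m_w.png

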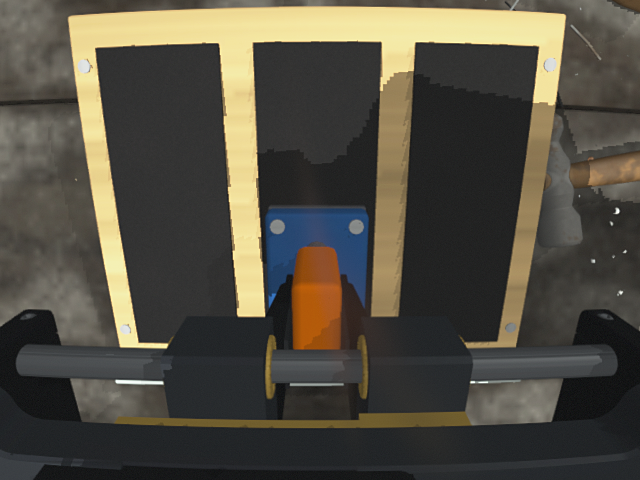

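The shoe (265–368) is centred on the middle strip. Lowering and dragging the same way.

```bash
python3 -m pendant '[{"x":0,"y":0,"z":0.05,"rx":0,"ry":0,"rz":0,"jaw":0},{"x":0,"y":0,"z":0.1,"rx":0,"ry":0,"rz":0,"jaw":0},{"x":0,"y":0,"z":0.125,"rx":0,"ry":0,"rz":0,"jaw":0},{"x":0,"y":0,"z":0.14,"rx":0,"ry":0,"rz":0,"jaw":0},{"x":0,"y":0,"z":0.148,"rx":0,"ry":0,"rz":0,"jaw":0},{"x":0,"y":0,"z":0.155,"rx":0,"ry":0,"rz":0,"jaw":0},{"x":0,"y":0,"z":0.155,"rx":0,"ry":0,"rz":0,"jaw":0}]' >/dev/null; python3 dk.py
```

```text
sole deck xyz (springs out) [-29.5   0.1  -1.4] F deck [-2.2  2.8  3.1] F w [-2.8  2.7  2.5] t 13.43
```

```bash
for i in 1 2 3; do python3 -m pendant '[{"x":0.02,"y":0,"z":0,"rx":0,"ry":0,"rz":0,"jaw":0},{"x":0.04,"y":0,"z":0,"rx":0,"ry":0,"rz":0,"jaw":0},{"x":0.06,"y":0,"z":0,"rx":0,"ry":0,"rz":0,"jaw":0},{"x":0.08,"y":0,"z":0,"rx":0,"ry":0,"rz":0,"jaw":0},{"x":0.1,"y":0,"z":0,"rx":0,"ry":0,"rz":0,"jaw":0}]' >/dev/null; python3 dk.py;done
```

```text
sole deck xyz (springs out) [-14.4   0.1  -1.7] F deck [-4.2  0.5  3.1] F w [-4.8  0.4  2.2] t 14.05
sole deck xyz (springs out) [ 0.6  0.1 -1.7] F deck [-2.4 -0.7  3.3] F w [-3.  -0.8  2.8] t 14.68
sole deck xyz (springs out) [15.6  0.1 -1.7] F deck [-4.5 -0.8  3.4] F w [-5.1 -0.9  2.4] t 15.3
```

The middle reading is noisy (about 2.4 N), so I'll drag it back down too. The half-difference removes the bias.

```bash
for i in 1 2 3 4; do python3 -m pendant '[{"x":-0.02,"y":0,"z":0,"rx":0,"ry":0,"rz":0,"jaw":0},{"x":-0.04,"y":0,"z":0,"rx":0,"ry":0,"rz":0,"jaw":0},{"x":-0.06,"y":0,"z":0,"rx":0,"ry":0,"rz":0,"jaw":0}]' >/dev/null; python3 dk.py;done; for i in 1 2 3 4; do python3 -m pendant '[{"x":0.02,"y":0,"z":0,"rx":0,"ry":0,"rz":0,"jaw":0},{"x":0.04,"y":0,"z":0,"rx":0,"ry":0,"rz":0,"jaw":0},{"x":0.06,"y":0,"z":0,"rx":0,"ry":0,"rz":0,"jaw":0}]' >/dev/null; python3 dk.py;done
```

```text
sole deck xyz (springs out) [ 6.4  0.1 -1.5] F deck [1.8 0.3 3.3] F w [1.1 0.3 3.6] t 15.68
sole deck xyz (springs out) [-2.8  0.1 -1.6] F deck [0.5 0.4 3.8] F w [-0.3  0.4  3.8] t 16.05
sole deck xyz (springs out) [-11.8   0.1  -1.7] F deck [ 0.6 -0.1  4.2] F w [-0.3 -0.1  4.2] t 16.43
sole deck xyz (springs out) [-20.8   0.1  -1.7] F deck [1.1 0.3 3.2] F w [0.4 0.3 3.3] t 16.8
sole deck xyz (springs out) [-11.6   0.1  -1.8] F deck [-4.1  0.6  4.3] F w [-4.9  0.5  3.3] t 17.18
sole deck xyz (springs out) [-2.5  0.1 -1.7] F deck [-3.6  0.6  4.1] F w [-4.3  0.6  3.2] t 17.55
sole deck xyz (springs out) [ 6.6  0.1 -1.7] F deck [-3.2 -0.9  3.6] F w [-3.9 -0.9  2.9] t 17.93
sole deck xyz (springs out) [15.5  0.1 -1.7] F deck [-2.9  0.3  3.8] F w [-3.6  0.3  3.1] t 18.3
```

```bash
python3 -m pendant '[{"x":0,"y":0,"z":-0.06,"rx":0,"ry":0,"rz":0,"jaw":0},{"x":0,"y":0,"z":-0.15,"rx":0,"ry":0,"rz":0,"jaw":0},{"x":-0.1,"y":0.15,"z":-0.15,"rx":0,"ry":0,"rz":0,"jaw":0},{"x":-0.2,"y":0.35,"z":-0.15,"rx":0,"ry":0,"rz":0,"jaw":0},{"x":-0.3,"y":0.55,"z":-0.15,"rx":0,"ry":0,"rz":0,"jaw":0},{"x":-0.3,"y":0.633,"z":-0.15,"rx":0,"ry":0,"rz":0,"jaw":0},{"x":-0.3,"y":0.633,"z":-0.15,"rx":0,"ry":0,"rz":0,"jaw":0}]' >/dev/null; python3 dk.py -30 -95 -1.5; 
echo free drag; for i in 1 2 3; do python3 -m pendant '[{"x":0.02,"y":0,"z":0,"rx":0,"ry":0,"rz":0,"jaw":0},{"x":0.04,"y":0,"z":0,"rx":0,"ry":0,"rz":0,"jaw":0},{"x":0.06,"y":0,"z":0,"rx":0,"ry":0,"rz":0,"jaw":0}]' >/dev/null; python3 dk.py;done;  for i in 1 2 3 ; do python3 -m pendant '[{"x":-0.02,"y":0,"z":0,"rx":0,"ry":0,"rz":0,"jaw":0},{"x":-0.04,"y":0,"z":0,"rx":0,"ry":0,"rz":0,"jaw":0},{"x":-0.06,"y":0,"z":0,"rx":0,"ry":0,"rz":0,"jaw":0}]' >/dev/null; python3 dk.py -30 -95 -1.5;done
python3 - <<'E'
from h import *
c=cam("wrist"); cv2.imwrite("pics/r_w.png",c["img"][:,:,::-1])
E
```

```text
sole deck xyz (springs out) [-29.  -95.5  21.2] F deck [-1.1 -0.1 -5.7] F w [ 0.1 -0.1 -5.8] t 19.18
rows [-0.005 -0.003  0.151] [ 0.    -0.003 -0.   ]
free drag
sole deck xyz (springs out) [-20.1 -94.3  20.8] F deck [-1.4  0.6 -6.7] F w [ 0.   0.6 -6.8] t 19.55
sole deck xyz (springs out) [-11.4 -94.8  20.7] F deck [-0.7  0.3 -6.8] F w [ 0.7  0.3 -6.8] t 19.93
sole deck xyz (springs out) [ -2.4 -94.9  20.8] F deck [-1.4  0.7 -6. ] F w [-0.1  0.7 -6.2] t 20.3
sole deck xyz (springs out) [-11.9 -94.8  20.8] F deck [-1.2 -0.1 -5.9] F w [ 0.1 -0.1 -6.1] t 20.68
rows [-0.12   0.001  0.149] [-0.001 -0.001  0.001]
sole deck xyz (springs out) [-20.8 -94.9  20.8] F deck [-1.8 -1.3 -5.4] F w [-0.6 -1.3 -5.7] t 21.05
rows [-0.061  0.     0.148] [-0.    -0.001  0.001]
sole deck xyz (springs out) [-29.7 -94.9  20.8] F deck [-1.2 -0.5 -5. ] F w [-0.1 -0.5 -5.1] t 21.43
rows [-0.001  0.     0.149] [-0.    -0.001  0.001]
```

View pics/r_w.png

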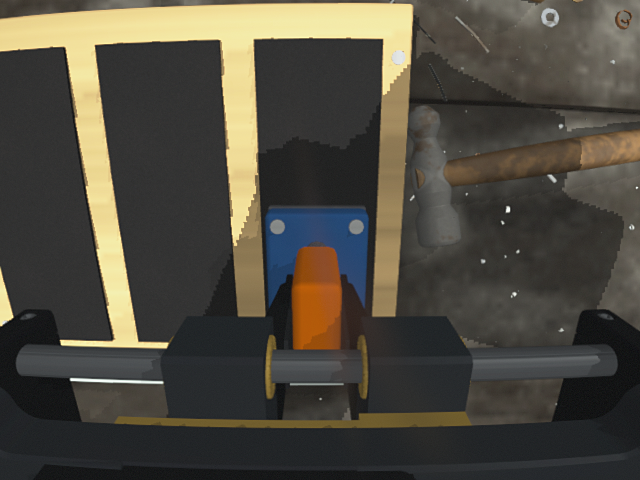

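```bash
python3 -m pendant '[{"x":0,"y":0,"z":0.05,"rx":0,"ry":0,"rz":0,"jaw":0},{"x":0,"y":0,"z":0.1,"rx":0,"ry":0,"rz":0,"jaw":0},{"x":0,"y":0,"z":0.125,"rx":0,"ry":0,"rz":0,"jaw":0},{"x":0,"y":0,"z":0.14,"rx":0,"ry":0,"rz":0,"jaw":0},{"x":0,"y":0,"z":0.148,"rx":0,"ry":0,"rz":0,"jaw":0},{"x":0,"y":0,"z":0.152,"rx":0,"ry":0,"rz":0,"jaw":0},{"x":0,"y":0,"z":0.152,"rx":0,"ry":0,"rz":0,"jaw":0}]' >/dev/null; python3 dk.py;  for i in 1 2 3 4 5; do python3 -m pendant '[{"x":0.02,"y":0,"z":0,"rx":0,"ry":0,"rz":0,"jaw":0},{"x":0.04,"y":0,"z":0,"rx":0,"ry":0,"rz":0,"jaw":0},{"x":0.06,"y":0,"z":0,"rx":0,"ry":0,"rz":0,"jaw":0}]' >/dev/null; python3 dk.py;done; for i in 1 2 3 4; do python3 -m pendant '[{"x":-0.02,"y":0,"z":0,"rx":0,"ry":0,"rz":0,"jaw":0},{"x":-0.04,"y":0,"z":0,"rx":0,"ry":0,"rz":0,"jaw":0},{"x":-0.06,"y":0,"z":0,"rx":0,"ry":0,"rz":0,"jaw":0}]' >/dev/null; python3 dk.py;done;
```

```text
sole deck xyz (springs out) [-29.3 -94.9  -1.7] F deck [-2.6  1.4  3.4] F w [-3.2  1.3  2.8] t 22.35
sole deck xyz (springs out) [-20.2 -94.9  -2. ] F deck [-2.2 -0.1  3.7] F w [-2.9 -0.1  3.2] t 22.73
sole deck xyz (springs out) [-11.3 -94.9  -2. ] F deck [-2.7 -0.   4.2] F w [-3.5 -0.1  3.5] t 23.1
sole deck xyz (springs out) [ -2.3 -94.8  -2. ] F deck [-2.4 -0.6  3.7] F w [-3.1 -0.6  3.1] t 23.48
sole deck xyz (springs out) [  6.7 -94.9  -2. ] F deck [-3.5 -0.4  3.1] F w [-4.  -0.5  2.3] t 23.85
sole deck xyz (springs out) [ 15.7 -94.8  -2. ] F deck [-3.2  0.3  3.1] F w [-3.8  0.3  2.4] t 24.23
sole deck xyz (springs out) [  6.4 -94.9  -1.9] F deck [1.  0.  4.1] F w [0.1 0.  4.2] t 24.6
sole deck xyz (springs out) [ -2.7 -94.9  -2. ] F deck [-0.2 -0.4  4.5] F w [-1.2 -0.4  4.4] t 24.98
sole deck xyz (springs out) [-11.7 -94.9  -2. ] F deck [-0.6 -0.4  3.4] F w [-1.2 -0.4  3.2] t 25.35
sole deck xyz (springs out) [-20.7 -94.9  -2. ] F deck [ 0.  -0.3  4.5] F w [-0.9 -0.4  4.4] t 25.73
```

Right gives about ±1.4 N, middle about ±2.2 N, and left clearly more. Going back to the left strip to confirm with drags both ways before releasing.

```bash
python3 -m pendant '[{"x":0,"y":0,"z":-0.06,"rx":0,"ry":0,"rz":0,"jaw":0},{"x":0,"y":0,"z":-0.15,"rx":0,"ry":0,"rz":0,"jaw":0},{"x":0,"y":-0.15,"z":-0.15,"rx":0,"ry":0,"rz":0,"jaw":0},{"x":0,"y":-0.35,"z":-0.15,"rx":0,"ry":0,"rz":0,"jaw":0},{"x":0,"y":-0.6,"z":-0.15,"rx":0,"ry":0,"rz":0,"jaw":0},{"x":0,"y":-0.8,"z":-0.15,"rx":0,"ry":0,"rz":0,"jaw":0},{"x":0,"y":-0.95,"z":-0.15,"rx":0,"ry":0,"rz":0,"jaw":0},{"x":0,"y":-1,"z":-0.15,"rx":0,"ry":0,"rz":0,"jaw":0},{"x":0,"y":-1,"z":-0.15,"rx":0,"ry":0,"rz":0,"jaw":0}]' >/dev/null; python3 dk.py -20 95 -1.5
```

```text
sole deck xyz (springs out) [-20.8  55.2  20.7] F deck [-1.7 -0.8 -6.6] F w [-0.3 -0.8 -6.8] t 26.85
rows [ 0.007 -0.266  0.148] [-0.    -0.001  0.002]
```

```bash
python3 -m pendant '[{"x":0,"y":-0.13,"z":0,"rx":0,"ry":0,"rz":0,"jaw":0},{"x":0,"y":-0.266,"z":0,"rx":0,"ry":0,"rz":0,"jaw":0},{"x":0,"y":-0.266,"z":0.05,"rx":0,"ry":0,"rz":0,"jaw":0},{"x":0,"y":-0.266,"z":0.1,"rx":0,"ry":0,"rz":0,"jaw":0},{"x":0,"y":-0.266,"z":0.125,"rx":0,"ry":0,"rz":0,"jaw":0},{"x":0,"y":-0.266,"z":0.14,"rx":0,"ry":0,"rz":0,"jaw":0},{"x":0,"y":-0.266,"z":0.148,"rx":0,"ry":0,"rz":0,"jaw":0},{"x":0,"y":-0.266,"z":0.148,"rx":0,"ry":0,"rz":0,"jaw":0}]' >/dev/null; python3 dk.py;  for i in 1 2 3 4; do python3 -m pendant '[{"x":0.02,"y":0,"z":0,"rx":0,"ry":0,"rz":0,"jaw":0},{"x":0.04,"y":0,"z":0,"rx":0,"ry":0,"rz":0,"jaw":0},{"x":0.06,"y":0,"z":0,"rx":0,"ry":0,"rz":0,"jaw":0}]' >/dev/null; python3 dk.py;done; for i in 1 2 3; do python3 -m pendant '[{"x":-0.02,"y":0,"z":0,"rx":0,"ry":0,"rz":0,"jaw":0},{"x":-0.04,"y":0,"z":0,"rx":0,"ry":0,"rz":0,"jaw":0},{"x":-0.06,"y":0,"z":0,"rx":0,"ry":0,"rz":0,"jaw":0}]' >/dev/null; python3 dk.py;done;
```

```text
sole deck xyz (springs out) [-21.   94.2  -1.3] F deck [-4.8 -5.6  2.9] F w [-5.2 -5.7  1.8] t 27.85
sole deck xyz (springs out) [-12.5  94.8  -1.3] F deck [-6.2 -0.2  2.4] F w [-6.6 -0.3  1. ] t 28.23
sole deck xyz (springs out) [-3.5 94.8 -1.3] F deck [-7.1 -0.2  4.3] F w [-7.8 -0.3  2.8] t 28.6
sole deck xyz (springs out) [ 5.5 94.8 -1.3] F deck [-6.6 -0.6  3.6] F w [-7.2 -0.7  2.2] t 28.98
sole deck xyz (springs out) [14.5 94.9 -1.3] F deck [-6.  -0.1  3.1] F w [-6.5 -0.2  1.8] t 29.35
sole deck xyz (springs out) [ 7.  95.  -1.1] F deck [4.3 0.5 2.9] F w [3.6 0.6 3.7] t 29.73
sole deck xyz (springs out) [-2.7 95.1 -1.6] F deck [ 4.4 -1.1  3.5] F w [ 3.6 -1.   4.3] t 30.1
sole deck xyz (springs out) [-11.8  95.   -1.6] F deck [5.4 0.1 4.2] F w [4.4 0.1 5.2] t 30.48
```

Left confirmed: half-difference 5.6 N at about 9.4 N, μ≈0.6. I'll move up to the middle, ease the pressure and release.

```bash
python3 -m pendant '[{"x":0.02,"y":0,"z":0,"rx":0,"ry":0,"rz":0,"jaw":0},{"x":0.04,"y":0,"z":0,"rx":0,"ry":0,"rz":0,"jaw":0},{"x":0.06,"y":0,"z":0,"rx":0,"ry":0,"rz":0,"jaw":0},{"x":0.08,"y":0,"z":0,"rx":0,"ry":0,"rz":0,"jaw":0},{"x":0.1,"y":0,"z":0,"rx":0,"ry":0,"rz":0,"jaw":0},{"x":0.12,"y":0,"z":0,"rx":0,"ry":0,"rz":0,"jaw":0},{"x":0.12,"y":0,"z":0,"rx":0,"ry":0,"rz":0,"jaw":0},{"x":0.115,"y":0,"z":0,"rx":0,"ry":0,"rz":0,"jaw":0}]' >/dev/null; python3 dk.py
python3 -m pendant '[{"x":-0.004,"y":0,"z":-0.004,"rx":0,"ry":0,"rz":0,"jaw":0},{"x":-0.004,"y":0,"z":-0.007,"rx":0,"ry":0,"rz":0,"jaw":0},{"x":-0.004,"y":0,"z":-0.007,"rx":0,"ry":0,"rz":0,"jaw":0}]' >/dev/null; python3 dk.py
```

```text
sole deck xyz (springs out) [ 3.1 95.  -2.3] F deck [-3.9 -0.9  4.9] F w [-4.8 -1.   4. ] t 31.48
sole deck xyz (springs out) [ 3.1 95.  -1.2] F deck [-4.9 -0.3  3.5] F w [-5.5 -0.3  2.4] t 31.85
```

```bash
python3 -m pendant '[{"x":-0.008,"y":0,"z":-0.005,"rx":0,"ry":0,"rz":0,"jaw":0},{"x":-0.008,"y":0,"z":-0.01,"rx":0,"ry":0,"rz":0,"jaw":0},{"x":-0.008,"y":0,"z":-0.01,"rx":0,"ry":0,"rz":0,"jaw":0}]' >/dev/null; python3 dk.py
python3 -m pendant '[{"x":0,"y":0,"z":0,"rx":0,"ry":0,"rz":0,"jaw":0.3},{"x":0,"y":0,"z":0,"rx":0,"ry":0,"rz":0,"jaw":0.4},{"x":0,"y":0,"z":0,"rx":0,"ry":0,"rz":0,"jaw":0.5},{"x":0,"y":0,"z":0,"rx":0,"ry":0,"rz":0,"jaw":0.5},{"x":0,"y":0,"z":0,"rx":0,"ry":0,"rz":0,"jaw":0.5}]'; python3 dk.py
python3 - <<'E'
from h import *
c=cam("wrist"); cv2.imwrite("pics/f_w.png",c["img"][:,:,::-1])
E
```

```text
sole deck xyz (springs out) [ 2.9 95.   0.6] F deck [-5.2 -1.   0.8] F w [-5.3 -1.  -0.3] t 32.23
t: 32.85
eef_pos: [565.5, 118.2, 283.8]
tcp_rot: [-3.141, -0.211, 0.014]
ft_force: [0.9, -0.7, 0.7]
opening: 0.503
sole deck xyz (springs out) [ 3.8 95.1  0.9] F deck [ 1.  -0.7  0.5] F w [ 0.9 -0.7  0.7] t 32.85
```

View pics/f_w.png

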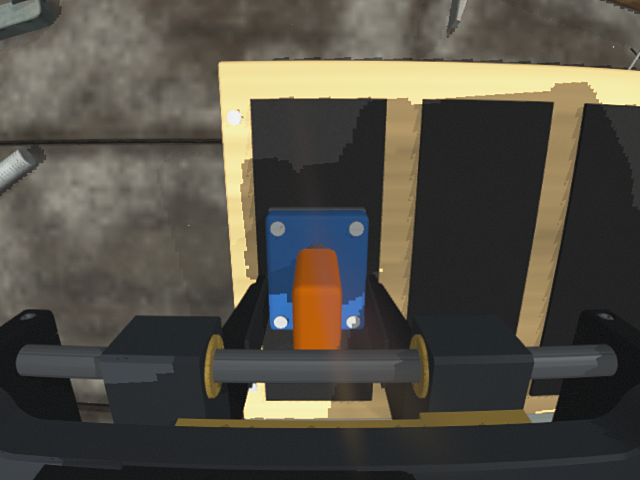

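The sled stays put with the jaws open, with the shoe at (265–368, 208–330) on the left strip. Retreating straight back along the tool axis.

```bash
python3 -m pendant '[{"x":0,"y":0,"z":-0.1,"rx":0,"ry":0,"rz":0,"jaw":0.5},{"x":0,"y":0,"z":-0.3,"rx":0,"ry":0,"rz":0,"jaw":0.5},{"x":0,"y":0,"z":-0.6,"rx":0,"ry":0,"rz":0,"jaw":0.5},{"x":0,"y":0,"z":-0.8,"rx":0,"ry":0,"rz":0,"jaw":0.5},{"x":0,"y":0,"z":-0.8,"rx":0,"ry":0,"rz":0,"jaw":0.5},{"x":0,"y":0,"z":-0.8,"rx":0,"ry":0,"rz":0,"jaw":0.5}]'
cat > chk.py <<'E'
from dk import *
import sys
C={n:cam(n) for n in("wrist","side")}
V={}
p=np.array([3.5,95,0.])
def P(b,p): return (b@Rz(p[2]).T+[p[0],p[1],0])@Rd.T+D
res={}
for n,c in C.items():
    hsv=cv2.cvtColor(c["img"],cv2.COLOR_RGB2HSV)
    uv=np.vstack([proj(c,P(box(0,0,100,90,0,90),p))]); lo=np.maximum(uv.min(0).astype(int),0); hi=np.minimum(uv.max(0).astype(int),[640,480])
    x,y=lo; w,h=hi-lo
    hs=hsv[y:y+h,x:x+w]; V[n]=(c,x,y,w,h,cv2.inRange(hs,(4,130,60),(18,255,255))>0,cv2.inRange(hs,(98,110,30),(125,255,255))>0)
def cost(p,names):
    e=0
    for n in names:
        c,x,y,w,h,oo,bo=V[n]
        b=red(hull(c,P(box(0,0,44,20,34,84),p),(x,y),(h,w))); a=red(hull(c,P(box(0,0,70,56,6,28),p),(x,y),(h,w)))
        e+=np.abs(b-oo).sum()/max(oo.sum(),1)+np.abs(np.maximum(a-b,0)-bo).sum()/max(bo.sum(),1)
    return e
for names in (["wrist"],["side"]):
    r=minimize(cost,p,args=(names,),method="Nelder-Mead",options=dict(initial_simplex=np.vstack([p,p+np.diag([8,8,.1])]),xatol=.02,fatol=1e-5)); print(names,r.x.round(3),round(r.fun,3))
t=sys.argv[1]
cv2.imwrite(f"pics/{t}_w.png",C["wrist"]["img"][:,:,::-1]); cv2.imwrite(f"pics/{t}_s.png",cv2.resize(C["side"]["img"][180:300,260:420,::-1],None,fx=4.5,fy=4.5,interpolation=cv2.INTER_CUBIC))
E
python3 chk.py e1
```

```text
t: 33.65
eef_pos: [540.1, 117.8, 400.8]
tcp_rot: [-3.142, -0.21, 0.014]
ft_force: [-0.9, -0.8, -0.3]
opening: 0.499
['wrist'] [ 3.586 95.598  0.   ] 0.618
['side'] [ 4.29700e+00  1.01934e+02 -4.70000e-02] 0.729
```

View pics/e1_w.png

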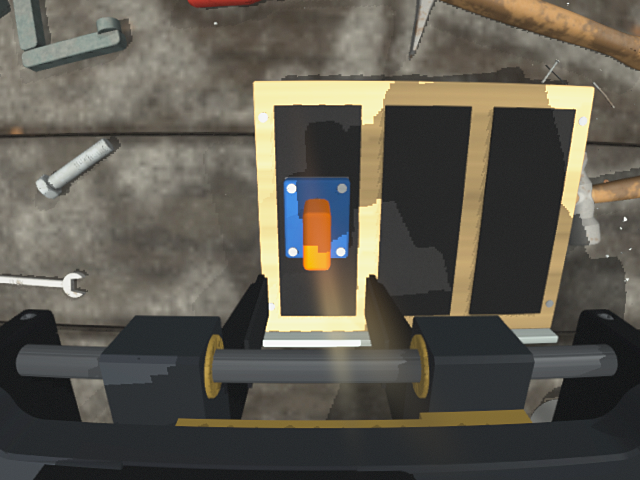

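View pics/e1_s.png

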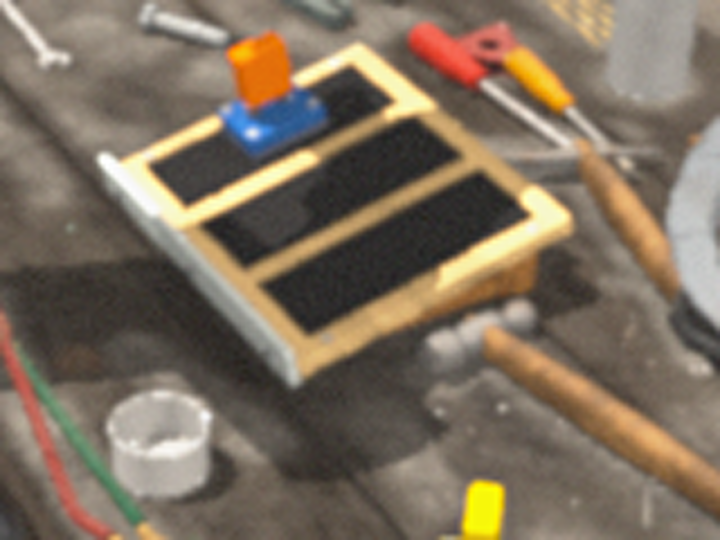

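The sled stands square on the left strip: shoe (283–350), strip about (277–360) at that row. I'll let a second pass and check that it doesn't creep.

```bash
python3 -m pendant '[{"x":0,"y":0,"z":0,"rx":0,"ry":0,"rz":0,"jaw":0.5},{"x":0,"y":0,"z":0,"rx":0,"ry":0,"rz":0,"jaw":0.5},{"x":0,"y":0,"z":0,"rx":0,"ry":0,"rz":0,"jaw":0.5},{"x":0,"y":0,"z":0,"rx":0,"ry":0,"rz":0,"jaw":0.5},{"x":0,"y":0,"z":0,"rx":0,"ry":0,"rz":0,"jaw":0.5},{"x":0,"y":0,"z":0,"rx":0,"ry":0,"rz":0,"jaw":0.5},{"x":0,"y":0,"z":0,"rx":0,"ry":0,"rz":0,"jaw":0.5},{"x":0,"y":0,"z":0,"rx":0,"ry":0,"rz":0,"jaw":0.5}]' >/dev/null; python3 chk.py e2 && python3 -c "
from cell import env
print(env.job_done())"
```

```text
['wrist'] [ 3.9330e+00  9.5641e+01 -1.0000e-02] 0.657
['side'] [ 4.80000e+00  1.01792e+02 -4.10000e-02] 0.714
the job is handed in; nothing more can be done
None
```

I gripped the blue sled by its orange rib and dragged it along the left, middle and right strips at about 24 mm/s, with about 9 N on the sole at each reading. It now stands released on the left strip, which is the one that grips. The job was handed in at about 35 s of the 72 s allowed.

**Drag readings**

| Strip | Drag force | Apparent friction |
|---|---|---|
| Left | about 5.6 N | about 0.6 |
| Middle | about 2.2 N | about 0.23 |
| Right | about 1.4 N | about 0.14 |

- **How the drag was measured:** the figures compare pulls up and down the slope. The first left pass was uphill only, so I repeated it both ways after the right strip.
- **Unexpected values:** the middle and right readings are above the stated 0.05–0.12 for slick strips. Left was clearly the highest, and the sled stayed put there once released.

**Last checks**
- **Position:** the wrist camera put the sled at deck x ≈ 4 mm, y ≈ 95.6 mm, in line with the strip. A second look more than a second later showed no creep beyond measurement noise.
- **Disagreement:** the side camera's coarser fit gave y ≈ 102 mm, about 6 mm off the wrist camera but still inside the allowed band.
- **Surroundings:** the sled stayed well clear of the front lip. I never moved near the tin, tray or spanner after the grasp, but did not re-measure their positions.

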